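# Dish up the potato and hand the dish across

## Task

Use the flat food scoop to carry the potato over to the two-eared clay dish and tip it in without touching the potato with the fingers, then lay the scoop back flat on the worktop. Pick the dish up by one ear, lift it straight up clear of the worktop, and only then give it a quarter turn so that its free ear points to the left end of the worktop for someone to take, keeping it level all the while so that the potato stays in the middle. Finish still holding the dish there, level and still, about a hand's breadth (10 to 15 cm) above the worktop; leave the lemon, garlic and timer alone.

Things in the scene. Friction and masses are not known exactly. Their poses are not given: they have to be found in the camera images.
- dish: round brown clay dish, 142 mm across the rim, 45 mm high, 0.15 to 0.31 kg, loose. Origin: centre of the underside; z up; an ear at its +x and its -x side. Inside, the floor is 8 mm above the underside in the middle and rises at 11 degrees to 18 mm at radius 56 mm, then a steep wall to the rim (inner radius 65 mm). At the start its +x axis points away from the robot (world x) within 20 degrees
- ear_a (a point): grip on the ear at the dish's +x side, 87 mm from the dish's axis, 35 mm above its underside. Each ear is a level lug 36 mm wide (along the dish's y), 14 mm thick (28 to 42 mm above the underside), from the rim out to radius 102 mm, gripped from above across its 36 mm width
- ear_b (a point): the same on the ear at the dish's -x side (the one nearer the robot at the start)
- scoop: flat steel food scoop, 0.16 kg, loose: pan 96 mm long, 88 mm wide, 2 mm floor, 26 mm back wall, sides falling from 26 mm at the back to 7 mm in front, no front wall; straight black handle behind. Origin: underside of the pan's middle; +x points to the open front lip, z up; handle towards -x. At the start the lip points left (world y) within 25 degrees
- scoop_grip (a point): grip on the scoop's handle, 88 mm behind the scoop's origin, 33.5 mm above its underside. The handle runs from 60 to 160 mm behind the origin, is 20 mm wide and 15 mm thick (26 to 41 mm above the underside) and is gripped from above across its width
- scoop_lip (a point): middle of the scoop's open front lip, 48 mm ahead of its origin, 1 mm above its underside
- potato: small boiled new potato, a pale ball 42 mm across, 0.04 kg, loose on the scoop's floor, at the start about in the pan's middle or behind it. Origin: its centre. Its axes turn as it rolls. It stays put on a floor tilted by less than about 4 degrees, rolls on one tilted by more than 7
- left_end (a point): a point on the worktop's left edge (world y = 0.31); its y axis points left, out over the edge, its x axis away from the robot
- lemon: lemon, 78 x 55 x 56 mm, a bystander; origin under its middle
- garlic: garlic bulb, 60 mm, a bystander; origin under its middle
- timer: round blue-and-white kitchen timer, 63 mm across, 48 mm high, a bystander; origin under its middle
- dish_middle (a point): point in the dish on its axis, 29 mm above the underside: where the potato's centre lies when it rests in the middle of the dish

How it is judged:
By the outcome, as a careful person would: the job done as asked, in the order asked, and still so for the second after the job is handed in, while the arm keeps its last pose, push and grip.
It also fails if it takes over 64 s, if anything falls off the work surface, if the arm or the gripper's body presses on something with over 40 N, if the wrist force passes 120 N, or if a joint passes its speed limit or range.

## Robot

A 6-joint arm with a two-finger parallel gripper is mounted at the origin on a cart in front of the work surface, level with it; the furniture and walls round the work are solid. World frame = base frame: x ahead of the robot, y to its left, z up, the work surface at z = 0. Lengths are in m, angles in rad, forces in N, time in s.
With the tool pointing down it reaches from about 0.25 to 0.775 m from the base axis. Payload 4 kg.
Tool frame: the origin (TCP) lies at the centre of the arm's flange, where the gripper is bolted on; the fingertips stand 199 mm ahead of it and the grasp point (between the pads) lies 180 mm ahead of it (robot.tcp_to_tips is the z of the fingertips in the tool frame, in m); z points along the fingers, y is the line along which they close (so a half turn about z gives the same grasp; the last joint's range is limited). The gripper opens to 94 mm and grips with 3 to 60 N. Pads are 16 mm wide; open, the fingers measure 119 mm over their backs; the gripper's body (75 mm by 177 mm) begins 78 mm behind the grasp point.
Start: joints at [-1.427, 0.087, 1.371, -0, 1.684, -0.103], TCP at [0.134, -0.533, 0.405] pointing down, gripper open.
Joint ranges: [-3.1, 3.1], [-0.76, 2.03], [0.27, 2.55], [-1.08, 4.22], [0.17, 2.65], [-2.57, 2.57]. Speed limits (rad/s): [2.79, 2.79, 3.14, 3.14, 3.14, 3.14].

## Interface

Orientations are given as [roll, pitch, yaw] about the fixed x, y, z axes, in that order (R = Rz(yaw) Ry(pitch) Rx(roll)).
In Python, from bench import robot gives the robot as it stands.
- The arm moves only by the tool play_rows, never from a script. Its arguments are lists of equal length, an entry for each row: "translation": the shift along the tool's x, y, z scaled (see below), a list of three; "twist": the turn, a rotation vector about the tool's x, y, z scaled (see below), a list of three; "gripper": the opening, from -1 (shut) to 1 (fully open). A call has 1 to 8 rows; each row shifts and turns the commanded pose from where the row before left it, along the tool's axes as they then stand; what a row does not reach is not made up. The controller multiplies each number of a shift by 0.04 m and each number of a turn by 0.1 rad. A row lasts 1/10 s, in which the tool goes at most 50 mm and 8.59 degrees, less where a joint would pass 70% of its speed; a pose out of reach is approached as far as the arm can. A call with a number of a shift or a turn outside -1 to 1 is refused whole. A call with a gripper value outside its range is refused whole. The fingers move at their own pace and stop on an object; the grip force is fixed at half the most. Time passes only in rows, so rows that do not move let the fingers close. It gives the time, the measured TCP pose, the force, the opening and the grip force at its end, in the units of the state.
- robot.get_obs(): the state, without advancing time (a new reading comes with each control period).
- robot.snapshot(name): name is "side" or "top" or "wrist"; returns the picture (420x560x3 uint8, red, green, blue); there is no depth.
- robot.camera_model(name): a dict with "camera_matrix" (3x3 intrinsics, pixels), "rvec" (rotation vector, rad) and "tvec" (3), from world to camera coordinates, as OpenCV has them. Camera axes: x right, y down, z forward; pixel columns grow to the right and rows downward; lengths in m; the calibration is good to about 2 mm. A picture is of the moment at which its call begins: read the wrist's pose just before it. camera_model takes no time and is no camera call; for the wrist camera it gives the pose at the moment of the call.
- robot.close_job(): hands the job in; it is judged then, once.
Trained networks look in the newest picture that a camera, given by its name, has taken for a name from the list of things; names that differ only in an ending like _2 or _b are one class to them, and where a whole thing is asked for, a point or a joint stands for the part that bears it (a point fixed in the world has none). Each returns a list of dicts, best first, with "score" (0 to 1); they miss things now and then, are a little off and sometimes report something else, mostly with a low value. They report only what shows in the picture. A call takes as long as a camera call.
- robot.recognise(name, camera): "centre" ([x, y, z] in m, in world coordinates, good to about 4 mm: the middle of the surface that is visible of it).
- robot.spot_point(name, camera): "centre" ([x, y, z] in m, in world coordinates, good to about 4 mm: a listed point, or the origin of a listed thing).
The state is a dict: "time": time; "joint_positions": joint angles; "qvel": joint speeds; "joint_torque": joint torques, N m; "tool_pos": TCP position; "ee_rot": TCP orientation; "wrist_force": force on the tool from outside, world axes, zero at the start; "wrist_torque": the same for the moment, N m; "width": finger opening in m; "finger_force": force on a finger pad.
Only numpy, scipy, OpenCV 4.12 (cv2) and the standard library are available. Lean on these libraries where they do the work, as an engineer would, in place of code of your own. Each camera call takes 0.05 s, during which the arm holds its last target. There are 200 camera calls.

## Working session

There is one attempt and no reset: what is moved stays moved. The work goes in short steps, Python scripts to look and compute and a tool call to move; the robot and the scene stay as the last step left them, time stands still between calls to the robot, and variables do not carry over. Pictures are saved under pics/ and viewed, at most 10 in all, crops included, and the job is handed in when it is done.

Besides the shell and the picture viewer there is one more tool, called as name(argument=value, ...) on one line, values as JSON. play_rows: Moves the arm, as the interface text tells. Its arguments: {"type":"object","properties":{"translation":{"type":"array","items":{"type":"array","items":{"type":"number","minimum":-1,"maximum":1}}},"twist":{"type":"array","items":{"type":"array","items":{"type":"number","minimum":-1,"maximum":1}}},"gripper":{"type":"array","items":{"type":"number"}}},"required":["translation","twist","gripper"]}

```bash
mkdir -p pics; ls; python3 - <<'E'
from bench import robot
import cv2,numpy as np
o=robot.get_obs(); print({k:np.round(v,3) for k,v in o.items()})
for c in ["top","side"]:
    im=robot.snapshot(c); cv2.imwrite(f"pics/{c}0.png",im[:,:,::-1])
    for n in ["dish","ear_a","scoop","scoop_grip","scoop_lip","potato","lemon","garlic","timer"]:
        r=robot.spot_point(n,c); print(c,n,[(np.round(d["centre"],3).tolist(),round(d["score"],2)) for d in r[:3]])
E
```

```text
pics
{'time': np.float64(0.0), 'joint_positions': array([-1.427,  0.088,  1.372, -0.   ,  1.684, -0.103]), 'qvel': array([ 0.001,  0.002,  0.001, -0.   ,  0.002,  0.001]), 'joint_torque': array([ 1.0000e-03, -3.4018e+01, -3.0243e+01,  7.2000e-02,  3.3000e-02,
       -0.0000e+00]), 'tool_pos': array([ 0.134, -0.533,  0.404]), 'ee_rot': array([-3.139, -0.   ,  0.247]), 'wrist_force': array([0.066, 0.088, 1.137]), 'wrist_torque': array([-0.047, -0.017,  0.017]), 'finger_force': np.float64(0.0), 'width': np.float64(0.094)}
top dish [([0.456, 0.157, 0.039], 0.73), ([0.541, 0.15, -0.003], 0.57), ([0.608, -0.126, -0.002], 0.27)]
top ear_a [([0.626, 0.144, 0.035], 0.96), ([0.457, 0.153, 0.035], 0.88)]
top scoop [([0.423, -0.145, 0.001], 0.63), ([0.541, 0.153, 0.026], 0.5)]
top scoop_grip [([0.402, -0.229, 0.034], 0.58), ([0.542, 0.151, 0.026], 0.18)]
top scoop_lip [([0.439, -0.097, 0.006], 0.82)]
top potato [([0.442, -0.162, 0.023], 0.67), ([0.403, -0.226, 0.033], 0.48)]
top lemon [([0.745, 0.174, -0.002], 0.93)]
top garlic [([0.66, -0.007, 0.001], 0.71)]
top timer [([0.608, -0.124, 0.001], 0.81)]
side dish [([0.536, 0.149, -0.0], 0.82)]
side ear_a [([0.624, 0.149, 0.035], 0.89), ([0.451, 0.153, 0.036], 0.87), ([0.44, -0.099, -0.0], 0.65)]
side scoop [([0.424, -0.147, -0.001], 0.86)]
side scoop_grip [([0.401, -0.23, 0.03], 0.9)]
side scoop_lip [([0.441, -0.098, 0.001], 0.82)]
side potato [([0.436, -0.162, 0.023], 0.57)]
side lemon [([0.551, 0.306, -0.002], 0.73), ([0.743, 0.175, 0.002], 0.54)]
side garlic [([0.664, -0.005, 0.003], 0.78)]
side timer [([0.608, -0.126, -0.002], 0.69)]
```

View pics/top0.png

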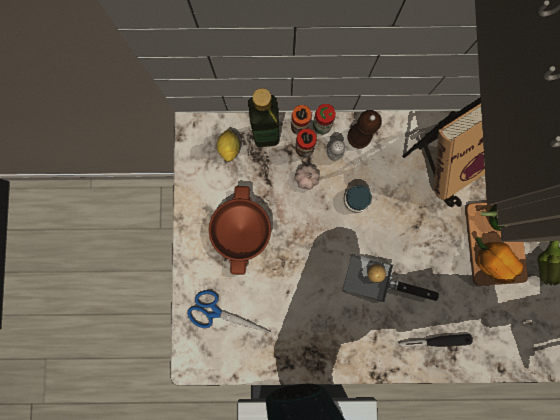

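View pics/side0.png

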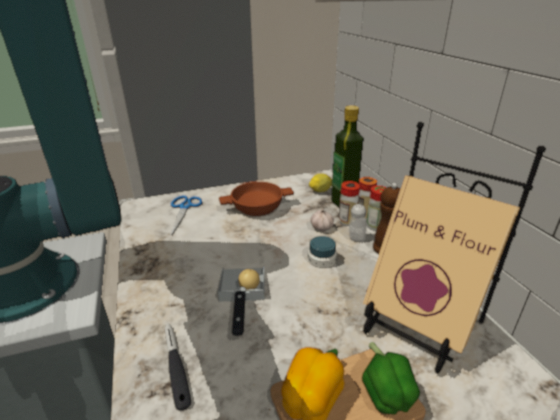

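The top view shows the dish at pixel (240,228) with ears at (243,193) and (238,266). The scoop pan is at (368,278), its handle runs right to (437,295), and the potato is at (376,272). The side view agrees with the network results: dish at (0.539, 0.150), scoop at (0.4235, -0.146) with yaw about 74°. The ear-to-ear and lip-to-grip distances match the given sizes.

```bash
cat > h.py <<'E'
import numpy as np, json, sys
from scipy.spatial.transform import Rotation as Ro, Slerp
from bench import robot
def pose(off=0.18):
    o=robot.get_obs(); R=Ro.from_euler('xyz',o['ee_rot']); return o,np.array(o['tool_pos']),R
def down(yaw,tilt=0):  # tilt>0: turn about tool y (tool x end goes up)
    return Ro.from_euler('z',yaw,degrees=True)*Ro.from_euler('x',180,degrees=True)*Ro.from_euler('y',tilt,degrees=True)
def rows(segs,start=None,dec=2,pivot=(0,0,0.18)):
    """segs: list of (pivot world pos, Rotation, nrows); prints rows; pivot given in tool frame"""
    if start is None: _,p,R=pose()
    else: p,R=start
    pv=np.array(pivot); T=[];W=[]
    for g,Rt,n in segs:
        g0=p+R.apply(pv); sl=Slerp([0,1],Ro.concatenate([R,Rt]))
        for k in range(1,n+1):
            Rk=sl(k/n); gk=g0+(np.array(g)-g0)*k/n; pk=gk-Rk.apply(pv)
            t=np.round(R.inv().apply(pk-p)/.04,dec); w=np.round((R.inv()*Rk).as_rotvec()/.1,dec)
            if abs(t).max()>1 or abs(w).max()>1: print("OVER",t,w)
            p=p+R.apply(t*.04); R=R*Ro.from_rotvec(w*.1); T.append((t+0.).tolist()); W.append((w+0.).tolist())
    for i in range(0,len(T),8): print(json.dumps(T[i:i+8]),'\n ',json.dumps(W[i:i+8]))
    return p,R
def show():
    o,p,R=pose(); print('t',round(float(o['time']),2),'tcp',np.round(p,4),'grasp',np.round(p+R.apply([0,0,.18]),4),'rpy',np.round(np.degrees(o['ee_rot']),2),'F',np.round(o['wrist_force'],1),'M',np.round(o['wrist_torque'],2),'w',round(float(o['width']),4),'ff',round(float(o['finger_force']),1))
E
python3 - <<'E'
from h import *
show()
rows([((.4015,-.2295,.11),down(73.7),14),((.4015,-.2295,.0335),down(73.7),2)])
E
```

```text
t 1.0 tcp [ 0.1343 -0.5333  0.4047] grasp [ 0.1343 -0.5334  0.2247] rpy [179.99   0.    14.14] F [-0.3  0.3  1.6] M [-0.02  0.04  0.06] w 0.0942 ff 0.0
[[0.6, -0.41, 0.2], [0.62, -0.36, 0.21], [0.65, -0.32, 0.2], [0.67, -0.27, 0.21], [0.69, -0.22, 0.2], [0.7, -0.16, 0.21], [0.72, -0.12, 0.2], [0.72, -0.06, 0.21]] 
  [[0.0, 0.0, -0.74], [0.0, 0.0, -0.75], [0.0, 0.0, -0.74], [0.0, 0.0, -0.74], [0.0, 0.0, -0.74], [0.0, 0.0, -0.75], [0.0, 0.0, -0.74], [0.0, 0.0, -0.74]]
[[0.72, 0.0, 0.2], [0.72, 0.04, 0.21], [0.71, 0.11, 0.2], [0.71, 0.15, 0.21], [0.69, 0.2, 0.2], [0.68, 0.26, 0.21], [0.0, 0.0, 0.95], [0.0, 0.0, 0.96]] 
  [[0.0, 0.0, -0.74], [0.0, 0.0, -0.75], [0.0, 0.0, -0.74], [0.0, 0.0, -0.74], [0.0, 0.0, -0.74], [0.0, 0.0, -0.75], [0.0, 0.0, 0.0], [0.0, 0.0, 0.0]]
```

play_rows(translation=[[0.6, -0.41, 0.2], [0.62, -0.36, 0.21], [0.65, -0.32, 0.2], [0.67, -0.27, 0.21], [0.69, -0.22, 0.2], [0.7, -0.16, 0.21], [0.72, -0.12, 0.2], [0.72, -0.06, 0.21]], twist=[[0, 0, -0.74], [0, 0, -0.75], [0, 0, -0.74], [0, 0, -0.74], [0, 0, -0.74], [0, 0, -0.75], [0, 0, -0.74], [0, 0, -0.74]], gripper=[0.2, 0.2, 0.2, 0.2, 0.2, 0.2, 0.2, 0.2])

```text
time: 1.8
tool_pos: [0.2877, -0.3584, 0.339]
ee_rot: [3.141, 0.0, 0.844]
wrist_force: [0.3, -0.5, -0.5]
width: 0.0563
finger_force: 0.0
```

play_rows(translation=[[0.72, 0.0, 0.2], [0.72, 0.04, 0.21], [0.71, 0.11, 0.2], [0.71, 0.15, 0.21], [0.69, 0.2, 0.2], [0.68, 0.26, 0.21], [0, 0, 0], [0, 0, 0]], twist=[[0, 0, -0.74], [0, 0, -0.75], [0, 0, -0.74], [0, 0, -0.74], [0, 0, -0.74], [0, 0, -0.75], [0, 0, 0], [0, 0, 0]], gripper=[0.2, 0.2, 0.2, 0.2, 0.2, 0.2, 0.2, 0.2])

```text
time: 2.6
tool_pos: [0.4016, -0.2292, 0.2899]
ee_rot: [-3.141, 0.001, 1.287]
wrist_force: [0.4, 0.6, 0.8]
width: 0.0562
finger_force: 0.0
```

```bash
python3 - <<'E'
from h import *; import cv2
show()
im=robot.snapshot("wrist"); cv2.imwrite("pics/w1.png",im[:,:,::-1])
for n in ["scoop","scoop_grip","scoop_lip","potato"]:
    r=robot.spot_point(n,"wrist"); print(n,[(np.round(d["centre"],3).tolist(),round(d["score"],2)) for d in r[:2]])
E
```

```text
t 2.6 tcp [ 0.4016 -0.2292  0.2899] grasp [ 0.4014 -0.2293  0.1099] rpy [-1.7997e+02  4.0000e-02  7.3760e+01] F [0.4 0.6 0.8] M [-0.04 -0.09 -0.04] w 0.0562 ff 0.0
scoop [([0.428, -0.143, 0.001], 0.96)]
scoop_grip [([0.44, -0.164, 0.023], 0.74), ([0.405, -0.226, 0.034], 0.72)]
scoop_lip [([0.437, -0.098, 0.005], 0.76)]
potato [([0.436, -0.164, 0.024], 0.75)]
```

View pics/w1.png

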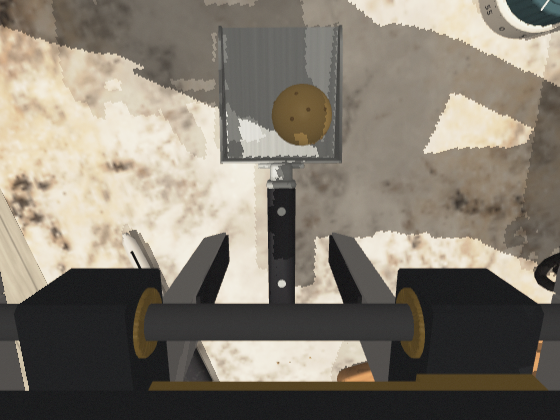

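The wrist view shows the handle at column 281, parallel to and centred between the fingers, and the potato at (302,113). The alignment is good, so I'll descend and grip.

play_rows(translation=[[0, 0, 0.6], [0, 0, 0.7], [0, 0, 0.6], [0, 0, 0], [0, 0, 0], [0, 0, 0], [0, 0, 0], [0, 0, 0]], twist=[[0, 0, 0], [0, 0, 0], [0, 0, 0], [0, 0, 0], [0, 0, 0], [0, 0, 0], [0, 0, 0], [0, 0, 0]], gripper=[0.2, 0.2, 0.2, 0.2, -1, -1, -1, -1])

```text
time: 3.65
tool_pos: [0.4019, -0.2297, 0.2152]
ee_rot: [3.139, 0.001, 1.287]
wrist_force: [0.2, -0.3, 0.8]
width: 0.0276
finger_force: 0.0
```

```bash
python3 - <<'E'
from h import *
show()
_,p,R=pose(); g=p+R.apply([0,0,.18]); y=73.76
rows([((g[0],g[1],g[2]+.004),down(y,0),2),((g[0],g[1],g[2]+.03),down(y,6),6)])
E
```

```text
t 3.65 tcp [ 0.4019 -0.2297  0.2152] grasp [ 0.4023 -0.23    0.0352] rpy [1.7986e+02 6.0000e-02 7.3730e+01] F [ 0.2 -0.3  0.8] M [-0.04 -0.04 -0.01] w 0.0276 ff 0.0
[[0.0, 0.01, -0.05], [0.0, 0.0, -0.05], [-0.08, 0.0, -0.11], [-0.08, 0.0, -0.11], [-0.07, 0.0, -0.1], [-0.08, 0.0, -0.11], [-0.07, 0.0, -0.11], [-0.07, 0.0, -0.1]] 
  [[0.01, 0.0, 0.0], [0.01, 0.01, -0.01], [0.0, 0.17, 0.0], [0.0, 0.18, 0.0], [0.0, 0.17, 0.0], [0.0, 0.18, 0.0], [0.0, 0.17, 0.0], [0.0, 0.18, 0.0]]
```

play_rows(translation=[[0, 0, 0.03], [0, 0, 0], [0, 0, 0], [0, 0, 0], [0, 0, 0], [0, 0, 0]], twist=[[0, 0, 0], [0, 0, 0], [0, 0, 0], [0, 0, 0], [0, 0, 0], [0, 0, 0]], gripper=[-1, -1, -1, -1, -1, -1])

```text
time: 4.25
tool_pos: [0.4019, -0.2297, 0.2134]
ee_rot: [3.14, 0.001, 1.287]
wrist_force: [1.1, -2.2, 5.6]
width: 0.02
finger_force: 30.0
```

play_rows(translation=[[0, 0, -0.05], [0, 0, -0.05], [-0.08, 0, -0.11], [-0.08, 0, -0.11], [-0.07, 0, -0.1], [-0.08, 0, -0.11], [-0.07, 0, -0.11], [-0.07, 0, -0.1]], twist=[[0, 0, 0], [0, 0, 0], [0, 0.17, 0], [0, 0.18, 0], [0, 0.17, 0], [0, 0.18, 0], [0, 0.17, 0], [0, 0.18, 0]], gripper=[-1, -1, -1, -1, -1, -1, -1, -1])

```text
time: 5.05
tool_pos: [0.3961, -0.2481, 0.242]
ee_rot: [3.141, -0.106, 1.287]
wrist_force: [-0.5, -0.4, -1.9]
width: 0.0194
finger_force: 30.0
```

```bash
python3 - <<'E'
from h import *; import cv2
show()
a=robot.snapshot("wrist"); 
for n in ["scoop","scoop_lip","potato"]:
    r=robot.spot_point(n,"wrist"); print(n,[(np.round(d["centre"],3).tolist(),round(d["score"],2)) for d in r[:2]])
b=robot.snapshot("side"); 
for n in ["scoop","scoop_lip","scoop_grip","potato"]:
    r=robot.spot_point(n,"side"); print(n,[(np.round(d["centre"],3).tolist(),round(d["score"],2)) for d in r[:2]])
v=np.hstack([cv2.resize(a,(400,300)),cv2.resize(b[180:360,120:360],(400,300))])
cv2.imwrite("pics/w2.png",v[:,:,::-1])
E
```

```text
t 5.05 tcp [ 0.3961 -0.2481  0.242 ] grasp [ 0.4015 -0.2298  0.063 ] rpy [179.98  -6.08  73.72] F [-0.5 -0.4 -1.9] M [-0.24  0.   -0.  ] w 0.0194 ff 30.0
scoop [([0.428, -0.142, 0.038], 0.9)]
scoop_lip []
potato [([0.432, -0.177, 0.058], 0.61)]
scoop [([0.423, -0.14, 0.034], 0.61)]
scoop_lip [([0.438, -0.097, 0.044], 0.65)]
scoop_grip [([0.426, -0.14, 0.036], 0.22)]
potato [([0.438, -0.171, 0.058], 0.54)]
```

View pics/w2.png

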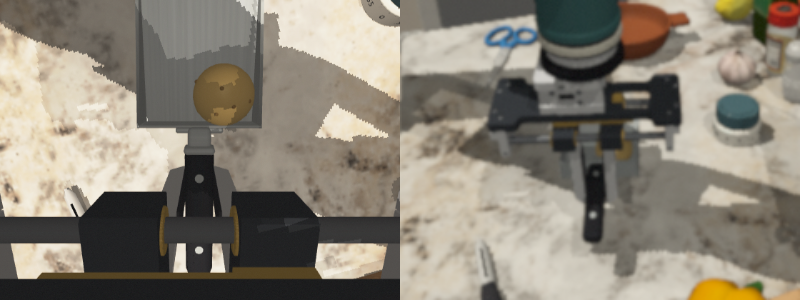

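The potato has settled against the pan's back wall at (223,95) in the left half, and the scoop is held firmly. Next I'll carry it over and tip it.

```bash
python3 - <<'E'
from h import *
_,p,R=pose(); pv=(.136,0,.2125); l=p+R.apply(pv); print(l)
D=down(73.7,6); tgt=np.array([.5205,.129,.10]); up=l+[0,0,.055]
segs=[(up,D,4)]
s=np.cumsum([10,20,28,30,30,30,28,22,16,11,8,5])/238.
segs+=[(up+(tgt-up)*k,D,1) for k in s]
q=rows(segs,pivot=pv)
print('lower+tilt'); q=rows([(tgt-[0,0,.04],down(73.7,6),4),(tgt-[0,0,.04],down(73.7,-3),4)],start=q,pivot=pv)
E
```

```text
[ 0.44015071 -0.09622447  0.04419127]
[[0.04, 0.0, -0.34], [0.03, 0.0, -0.34], [0.04, 0.0, -0.35], [0.04, -0.01, -0.34], [0.25, 0.02, 0.03], [0.49, 0.03, 0.05], [0.7, 0.04, 0.07], [0.75, 0.04, 0.08]] 
  [[0.0, 0.0, 0.0], [0.0, 0.0, 0.0], [0.0, 0.0, 0.01], [0.0, 0.0, 0.0], [0.0, 0.0, 0.0], [0.0, 0.0, 0.0], [0.0, 0.0, 0.0], [0.0, 0.0, 0.0]]
[[0.75, 0.05, 0.07], [0.75, 0.04, 0.08], [0.7, 0.04, 0.07], [0.55, 0.03, 0.06], [0.39, 0.03, 0.04], [0.28, 0.01, 0.02], [0.2, 0.01, 0.02], [0.12, 0.01, 0.02]] 
  [[0.0, 0.0, 0.0], [0.0, 0.0, 0.0], [0.0, 0.0, 0.0], [0.0, 0.0, 0.0], [0.0, 0.0, 0.0], [0.0, 0.0, 0.0], [0.0, 0.0, 0.0], [0.0, 0.0, 0.0]]
lower+tilt
[[-0.03, 0.0, 0.25], [-0.02, 0.0, 0.25], [-0.03, 0.0, 0.24], [-0.02, 0.0, 0.25], [0.21, 0.0, -0.13], [0.21, 0.0, -0.13], [0.21, 0.0, -0.13], [0.21, 0.0, -0.13]] 
  [[0.0, 0.0, 0.0], [0.0, 0.0, 0.0], [0.0, 0.0, 0.0], [0.0, 0.0, 0.0], [0.0, -0.39, 0.0], [0.0, -0.4, 0.0], [0.0, -0.39, 0.0], [-0.01, -0.39, 0.0]]
```

play_rows(translation=[[0.04, 0, -0.34], [0.03, 0, -0.34], [0.04, 0, -0.35], [0.04, 0, -0.34], [0.25, 0.02, 0.03], [0.49, 0.03, 0.05], [0.7, 0.04, 0.07], [0.75, 0.04, 0.08]], twist=[[0, 0, 0], [0, 0, 0], [0, 0, 0], [0, 0, 0], [0, 0, 0], [0, 0, 0], [0, 0, 0], [0, 0, 0]], gripper=[-1, -1, -1, -1, -1, -1, -1, -1])

```text
time: 6.3
tool_pos: [0.426, -0.1632, 0.2965]
ee_rot: [-3.141, -0.105, 1.286]
wrist_force: [-0.8, -1.3, -2.4]
width: 0.0194
finger_force: 30.0
```

play_rows(translation=[[0.75, 0.05, 0.07], [0.75, 0.04, 0.08], [0.7, 0.04, 0.07], [0.55, 0.03, 0.06], [0.39, 0.03, 0.04], [0.28, 0.01, 0.02], [0.2, 0.01, 0.02], [0.12, 0.01, 0.02]], twist=[[0, 0, 0], [0, 0, 0], [0, 0, 0], [0, 0, 0], [0, 0, 0], [0, 0, 0], [0, 0, 0], [0, 0, 0]], gripper=[-1, -1, -1, -1, -1, -1, -1, -1])

```text
time: 7.1
tool_pos: [0.4765, -0.022, 0.2971]
ee_rot: [-3.141, -0.105, 1.287]
wrist_force: [0.1, -0.0, -2.7]
width: 0.0199
finger_force: 30.0
```

```bash
python3 - <<'E'
from h import *; import cv2
show()
a=robot.snapshot("wrist"); 
for n in ["scoop","potato","dish","ear_a"]:
    r=robot.spot_point(n,"wrist"); print(n,[(np.round(d["centre"],3).tolist(),round(d["score"],2)) for d in r[:2]])
b=robot.snapshot("top"); 
for n in ["scoop_lip","potato","dish","ear_a"]:
    r=robot.spot_point(n,"top"); print(n,[(np.round(d["centre"],3).tolist(),round(d["score"],2)) for d in r[:2]])
v=np.hstack([cv2.resize(a,(400,300)),cv2.resize(b[150:330,160:400],(400,300))])
cv2.imwrite("pics/w3.png",v[:,:,::-1])
_,p,R=pose(); pv=(.136,0,.2125); l=p+R.apply(pv); print(l)
E
```

```text
t 7.1 tcp [ 0.4765 -0.022   0.2971] grasp [ 0.4817 -0.0039  0.1181] rpy [-179.98   -6.     73.75] F [ 0.1 -0.  -2.7] M [-0.25  0.02 -0.07] w 0.0199 ff 30.0
scoop [([0.508, 0.084, 0.092], 0.95)]
potato [([0.516, 0.054, 0.115], 0.71)]
dish []
ear_a [([0.458, 0.153, 0.037], 0.87)]
scoop_lip [([0.523, 0.13, 0.103], 0.97)]
potato [([0.519, 0.052, 0.114], 0.7)]
dish [([0.542, 0.151, -0.002], 0.6)]
ear_a [([0.454, 0.156, 0.037], 0.64), ([0.622, 0.144, 0.034], 0.56)]
[0.52070282 0.12828431 0.10015484]
```

View pics/w3.png

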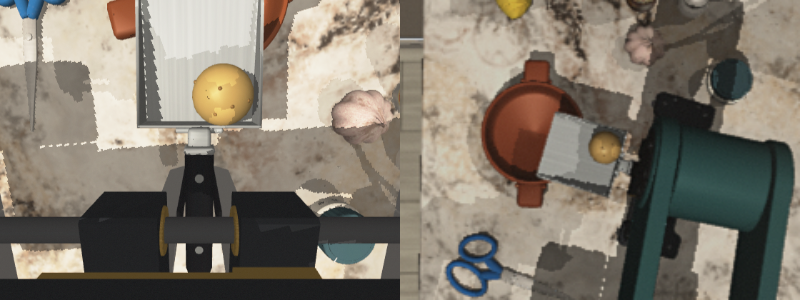

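The lip is over the dish (right half, about (545,150)) and the potato is still at the back wall. I'll lower it and tilt gently.

play_rows(translation=[[-0.03, 0, 0.25], [-0.02, 0, 0.25], [-0.03, 0, 0.24], [-0.02, 0, 0.25], [0.21, 0, -0.13], [0.21, 0, -0.13], [0.21, 0, -0.13], [0.21, 0, -0.13]], twist=[[0, 0, 0], [0, 0, 0], [0, 0, 0], [0, 0, 0], [0, -0.39, 0], [0, -0.4, 0], [0, -0.39, 0], [0, -0.39, 0]], gripper=[-1, -1, -1, -1, -1, -1, -1, -1])

```text
time: 8.4
tool_pos: [0.4856, 0.0093, 0.2789]
ee_rot: [-3.141, 0.054, 1.287]
wrist_force: [-0.2, -0.6, -2.4]
width: 0.0195
finger_force: 30.0
```

```bash
python3 - <<'E'
from h import *
show(); _,p,R=pose(); pv=(.136,0,.2125); l=p+R.apply(pv); print(l)
rows([(l,down(73.7,-10),8),(l,down(73.7,-18),8)],pivot=pv)
E
```

```text
t 8.4 tcp [0.4856 0.0093 0.2789] grasp [4.828e-01 1.000e-04 9.920e-02] rpy [-179.94    3.07   73.73] F [-0.2 -0.6 -2.4] M [-0.14 -0.07  0.01] w 0.0195 ff 30.0
[0.52030577 0.12876046 0.05945602]
[[0.08, 0.0, -0.05], [0.08, 0.0, -0.05], [0.08, 0.0, -0.05], [0.08, 0.0, -0.05], [0.08, 0.0, -0.05], [0.08, 0.0, -0.05], [0.08, -0.01, -0.06], [0.09, 0.0, -0.05]] 
  [[0.0, -0.15, 0.0], [0.0, -0.15, 0.0], [0.0, -0.15, 0.0], [0.0, -0.15, 0.0], [-0.01, -0.16, 0.0], [0.0, -0.15, 0.0], [0.0, -0.15, 0.0], [0.0, -0.15, 0.01]]
[[0.09, 0.0, -0.06], [0.1, 0.0, -0.06], [0.09, 0.0, -0.05], [0.09, 0.0, -0.06], [0.09, 0.0, -0.06], [0.1, 0.0, -0.06], [0.09, 0.0, -0.06], [0.09, 0.0, -0.05]] 
  [[0.0, -0.17, 0.0], [0.0, -0.18, 0.0], [0.0, -0.17, 0.0], [0.0, -0.18, 0.0], [0.0, -0.17, 0.0], [0.0, -0.18, 0.0], [0.0, -0.17, 0.0], [0.0, -0.18, 0.0]]
```

play_rows(translation=[[0.08, 0, -0.05], [0.08, 0, -0.05], [0.08, 0, -0.05], [0.08, 0, -0.05], [0.08, 0, -0.05], [0.08, 0, -0.05], [0.08, 0, -0.06], [0.09, 0, -0.05]], twist=[[0, -0.15, 0], [0, -0.15, 0], [0, -0.15, 0], [0, -0.15, 0], [0, -0.16, 0], [0, -0.15, 0], [0, -0.15, 0], [0, -0.15, 0]], gripper=[-1, -1, -1, -1, -1, -1, -1, -1])

```text
time: 9.2
tool_pos: [0.4935, 0.0356, 0.2936]
ee_rot: [3.141, 0.174, 1.287]
wrist_force: [-1.0, 0.1, -1.0]
width: 0.0196
finger_force: 30.0
```

```bash
python3 - <<'E'
from h import *
show()
for c in ["wrist","top"]:
    robot.snapshot(c)
    for n in ["potato"]:
        r=robot.spot_point(n,c); print(c,n,[(np.round(d["centre"],3).tolist(),round(d["score"],2)) for d in r[:2]])
E
```

```text
t 9.2 tcp [0.4935 0.0356 0.2936] grasp [0.4849 0.0057 0.1163] rpy [179.97   9.97  73.72] F [-1.   0.1 -1. ] M [-0.04 -0.12 -0.02] w 0.0196 ff 30.0
wrist potato []
top potato []
```

play_rows(translation=[[0, 0, 0], [0, 0, 0], [0, 0, 0], [0, 0, 0], [0, 0, 0]], twist=[[0, 0, 0], [0, 0, 0], [0, 0, 0], [0, 0, 0], [0, 0, 0]], gripper=[-1, -1, -1, -1, -1])

```text
time: 9.9
tool_pos: [0.4934, 0.0353, 0.2932]
ee_rot: [3.142, 0.173, 1.287]
wrist_force: [-0.2, 0.3, -1.3]
width: 0.0198
finger_force: 30.0
```

```bash
python3 - <<'E'
from h import *; import cv2
show(); I=[]
for c in ["wrist","top","side"]:
    I.append(robot.snapshot(c))
    for n in ["potato","dish"]:
        r=robot.spot_point(n,c); print(c,n,[(np.round(d["centre"],3).tolist(),round(d["score"],2)) for d in r[:2]])
v=np.hstack([cv2.resize(I[0],(400,300)),cv2.resize(I[1][150:330,160:400],(400,300))])
v=np.vstack([v,np.hstack([cv2.resize(I[2][150:330,160:400],(400,300)),np.zeros((300,400,3),np.uint8)])])
cv2.imwrite("pics/w4.png",v[:,:,::-1])
E
```

```text
t 9.9 tcp [0.4934 0.0353 0.2932] grasp [0.4847 0.0055 0.1159] rpy [180.     9.92  73.72] F [-0.2  0.3 -1.3] M [ 0.02 -0.05  0.03] w 0.0198 ff 30.0
wrist potato []
wrist dish []
top potato []
top dish [([0.542, 0.15, -0.002], 0.93)]
side potato [([0.481, 0.005, 0.113], 0.49)]
side dish [([0.54, 0.147, -0.002], 0.6)]
```

View pics/w4.png

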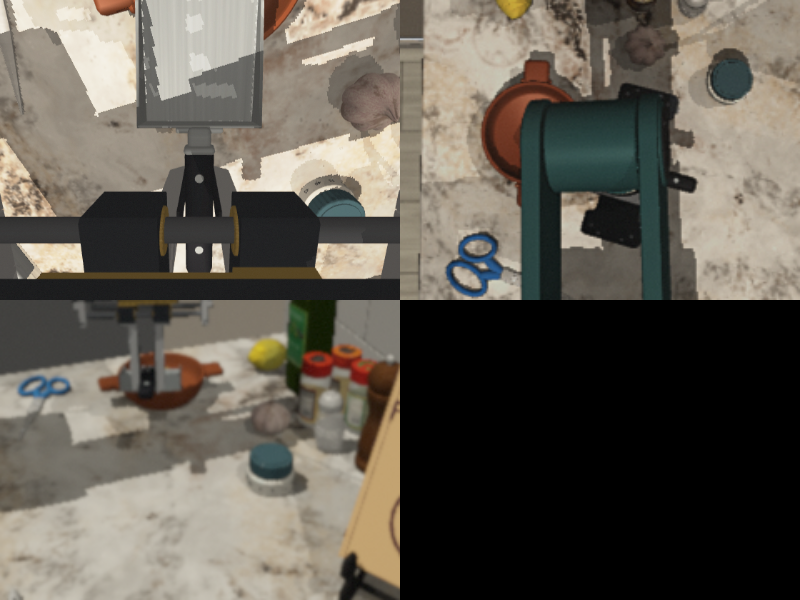

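The pan is empty (left half, (200,60)), so the potato has dropped into the dish, which hasn't moved. I'll raise and level the scoop and take it back.

```bash
python3 - <<'E'
from h import *
_,p,R=pose(); pv=(0,0,.18); g=p+R.apply(pv); D=down(73.75,0)
up=g+[0,0,.03]; tgt=np.array([.4015,-.2298,.06])
segs=[(g+[0,0,.015],R,1),(up,D,4)]
s=np.cumsum([.4,.8,1,1,1,1,.9,.6,.3]); s/=s[-1]
segs+=[(up+(tgt-up)*k,D,1) for k in s]+[(tgt-[0,0,.014],D,1),(tgt-[0,0,.022],D,1)]
rows(segs)
E
```

```text
[[-0.06, 0.0, -0.37], [-0.21, 0.0, -0.09], [-0.21, 0.0, -0.09], [-0.2, 0.0, -0.09], [-0.2, 0.0, -0.09], [-0.36, -0.02, 0.13], [-0.71, -0.04, 0.24], [-0.89, -0.05, 0.31]] 
  [[0.0, 0.0, 0.0], [0.0, 0.43, 0.0], [0.0, 0.44, 0.0], [0.0, 0.43, 0.0], [0.0, 0.43, 0.0], [0.0, 0.0, 0.0], [0.0, 0.0, 0.0], [0.0, 0.0, 0.0]]
[[-0.89, -0.05, 0.31], [-0.89, -0.05, 0.3], [-0.89, -0.05, 0.31], [-0.81, -0.04, 0.28], [-0.53, -0.03, 0.18], [-0.27, -0.02, 0.09], [0.0, 0.0, 0.35], [0.0, 0.0, 0.2]] 
  [[0.0, 0.0, 0.0], [0.0, 0.0, 0.0], [0.0, 0.0, 0.0], [0.0, 0.0, 0.0], [0.0, 0.0, 0.0], [0.0, 0.0, 0.0], [0.0, 0.0, 0.0], [0.0, 0.0, 0.0]]
```

play_rows(translation=[[-0.06, 0, -0.37], [-0.21, 0, -0.09], [-0.21, 0, -0.09], [-0.2, 0, -0.09], [-0.2, 0, -0.09], [-0.36, -0.02, 0.13], [-0.71, -0.04, 0.24], [-0.89, -0.05, 0.31]], twist=[[0, 0, 0], [0, 0.43, 0], [0, 0.44, 0], [0, 0.43, 0], [0, 0.43, 0], [0, 0, 0], [0, 0, 0], [0, 0, 0]], gripper=[-1, -1, -1, -1, -1, -1, -1, -1])

```text
time: 11.15
tool_pos: [0.4582, -0.069, 0.2986]
ee_rot: [3.141, 0.001, 1.289]
wrist_force: [0.3, -1.0, -1.3]
width: 0.0201
finger_force: 30.0
```

play_rows(translation=[[-0.89, -0.05, 0.31], [-0.89, -0.05, 0.3], [-0.89, -0.05, 0.31], [-0.81, -0.04, 0.28], [-0.53, -0.03, 0.18], [-0.27, -0.02, 0.09], [0, 0, 0.35], [0, 0, 0.2]], twist=[[0, 0, 0], [0, 0, 0], [0, 0, 0], [0, 0, 0], [0, 0, 0], [0, 0, 0], [0, 0, 0], [0, 0, 0]], gripper=[-1, -1, -1, -1, -1, -1, -1, -1])

```text
time: 11.95
tool_pos: [0.4009, -0.2299, 0.2171]
ee_rot: [-3.14, -0.0, 1.286]
wrist_force: [-0.6, 0.9, -1.0]
width: 0.0196
finger_force: 30.0
```

```bash
python3 - <<'E'
from h import *; import cv2
show(); I=[]
for c in ["wrist","top"]:
    I.append(robot.snapshot(c))
    for n in ["potato","dish","ear_a","scoop"]:
        r=robot.spot_point(n,c); print(c,n,[(np.round(d["centre"],3).tolist(),round(d["score"],2)) for d in r[:2]])
v=np.hstack([cv2.resize(I[0],(400,300)),cv2.resize(I[1][150:330,160:400],(400,300))])
cv2.imwrite("pics/w5.png",v[:,:,::-1])
E
```

```text
t 11.95 tcp [ 0.4009 -0.2299  0.2171] grasp [ 0.4007 -0.2298  0.0371] rpy [-1.7992e+02 -1.0000e-02  7.3700e+01] F [-0.6  0.9 -1. ] M [-0.1   0.01  0.06] w 0.0196 ff 30.0
wrist potato []
wrist dish []
wrist ear_a []
wrist scoop [([0.426, -0.142, 0.003], 0.78)]
top potato [([0.54, 0.151, 0.03], 0.64), ([0.624, 0.146, 0.032], 0.16)]
top dish [([0.541, 0.149, -0.003], 0.68)]
top ear_a [([0.456, 0.154, 0.037], 0.95)]
top scoop []
```

View pics/w5.png

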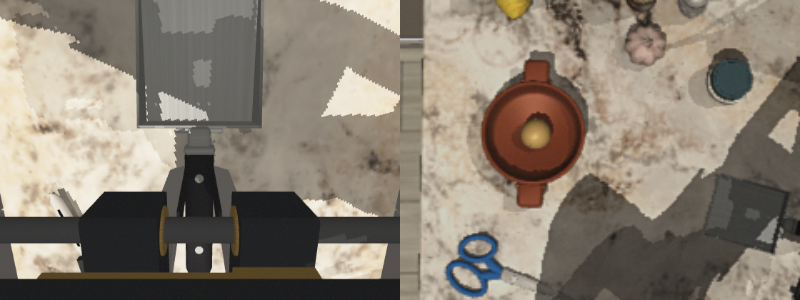

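The potato lies in the middle of the dish (right half, (536,133)). Now I'll set the scoop down.

play_rows(translation=[[0, 0, 0.04], [0, 0, 0.03], [0, 0, 0.03], [0, 0, 0]], twist=[[0, 0, 0], [0, 0, 0], [0, 0, 0], [0, 0, 0]], gripper=[-1, -1, -1, -1])

```text
time: 12.85
tool_pos: [0.4013, -0.2299, 0.2139]
ee_rot: [-3.141, -0.0, 1.287]
wrist_force: [0.3, 0.6, -1.9]
width: 0.0196
finger_force: 30.0
```

```bash
python3 - <<'E'
from h import *
show()
E
```

```text
t 12.85 tcp [ 0.4013 -0.2299  0.2139] grasp [ 0.4013 -0.2299  0.0339] rpy [-1.7999e+02 -1.0000e-02  7.3720e+01] F [ 0.3  0.6 -1.9] M [-0.06 -0.13 -0.03] w 0.0196 ff 30.0
```

play_rows(translation=[[0, 0, 0.02], [0, 0, 0.01], [0, 0, 0], [0, 0, 0], [0, 0, 0], [0, 0, 0], [0, 0, 0], [0, 0, 0]], twist=[[0, 0, 0], [0, 0, 0], [0, 0, 0], [0, 0, 0], [0, 0, 0], [0, 0, 0], [0, 0, 0], [0, 0, 0]], gripper=[-1, -1, -1, 0.2, 0.2, 0.2, 0.2, 0.2])

```text
time: 13.65
tool_pos: [0.4014, -0.2299, 0.2128]
ee_rot: [-3.142, -0.0, 1.287]
wrist_force: [0.9, 0.0, 0.1]
width: 0.0549
finger_force: 0.0
```

```bash
python3 - <<'E'
from h import *
show()
e=np.array([.455,.1535,.035])
# dish centre (.541,.150): grip at radius 84
u=np.array([1,-.035,0]); c=np.array([.5405,.150,.035])
for nm,yaw in (("yaw-2",-2),):
    g=c-.084*np.array([np.cos(np.radians(yaw)),np.sin(np.radians(yaw)),0]); print(g)
    D=down(yaw)
    _,p,R=pose(); g0=p+R.apply([0,0,.18])
    q=rows([(g0+[0,0,.02],R,1),(g0+[0,0,.10],R,2),(g*[1,1,0]+[0,0,.13],D,15)])
E
```

```text
t 13.65 tcp [ 0.4014 -0.2299  0.2128] grasp [ 0.4014 -0.2298  0.0328] rpy [-180.     -0.     73.73] F [0.9 0.  0.1] M [-0.05 -0.06 -0.02] w 0.0549 ff 0.0
[0.45655117 0.15293156 0.035     ]
[[0.0, 0.0, -0.5], [0.0, 0.0, -1.0], [0.0, 0.0, -1.0], [0.64, -0.09, 0.0], [0.63, -0.15, 0.01], [0.61, -0.2, 0.0], [0.59, -0.25, 0.01], [0.57, -0.31, 0.0]] 
  [[0.0, 0.0, 0.0], [0.0, 0.0, 0.0], [0.0, 0.0, 0.0], [0.0, 0.0, 0.88], [0.0, 0.0, 0.88], [0.0, 0.0, 0.88], [0.0, 0.0, 0.88], [0.0, 0.0, 0.89]]
[[0.54, -0.35, 0.01], [0.5, -0.4, 0.0], [0.47, -0.44, 0.01], [0.43, -0.49, 0.0], [0.38, -0.51, 0.01], [0.34, -0.55, 0.0], [0.28, -0.58, 0.01], [0.24, -0.6, 0.0]] 
  [[0.0, 0.0, 0.88], [0.0, 0.0, 0.88], [0.0, 0.0, 0.88], [0.0, 0.0, 0.88], [0.0, 0.0, 0.88], [0.0, 0.0, 0.88], [0.0, 0.0, 0.88], [0.0, 0.0, 0.89]]
[[0.18, -0.62, 0.01], [0.13, -0.63, 0.0]] 
  [[0.0, 0.0, 0.88], [0.0, 0.0, 0.88]]
```

The scoop is released and lying flat. I'll lift away and go above the near ear.

play_rows(translation=[[0, 0, -0.5], [0, 0, -1], [0, 0, -1], [0.64, -0.09, 0], [0.63, -0.15, 0.01], [0.61, -0.2, 0], [0.59, -0.25, 0.01], [0.57, -0.31, 0]], twist=[[0, 0, 0], [0, 0, 0], [0, 0, 0], [0, 0, 0.88], [0, 0, 0.88], [0, 0, 0.88], [0, 0, 0.88], [0, 0, 0.89]], gripper=[0.2, 0.2, 0.2, 0.4, 0.4, 0.4, 0.4, 0.4])

```text
time: 14.45
tool_pos: [0.4196, -0.1012, 0.3121]
ee_rot: [3.141, -0.0, 0.842]
wrist_force: [-0.9, 0.3, 0.2]
width: 0.0661
finger_force: 0.0
```

play_rows(translation=[[0.54, -0.35, 0.01], [0.5, -0.4, 0], [0.47, -0.44, 0.01], [0.43, -0.49, 0], [0.38, -0.51, 0.01], [0.34, -0.55, 0], [0.28, -0.58, 0.01], [0.24, -0.6, 0]], twist=[[0, 0, 0.88], [0, 0, 0.88], [0, 0, 0.88], [0, 0, 0.88], [0, 0, 0.88], [0, 0, 0.88], [0, 0, 0.88], [0, 0, 0.89]], gripper=[0.4, 0.4, 0.4, 0.4, 0.4, 0.4, 0.4, 0.4])

```text
time: 15.25
tool_pos: [0.4492, 0.1029, 0.3104]
ee_rot: [3.141, 0.0, 0.137]
wrist_force: [0.2, 0.3, 0.7]
width: 0.066
finger_force: 0.0
```

play_rows(translation=[[0.18, -0.62, 0.01], [0.13, -0.63, 0], [0, 0, 0]], twist=[[0, 0, 0.88], [0, 0, 0.88], [0, 0, 0]], gripper=[0.4, 0.4, 0.4])

```text
time: 15.55
tool_pos: [0.4568, 0.1549, 0.3099]
ee_rot: [-3.141, 0.0, -0.032]
wrist_force: [0.2, -1.0, -0.3]
width: 0.0659
finger_force: 0.0
```

```bash
python3 - <<'E'
from h import *; import cv2
show(); I=[]
for c in ["wrist","side"]:
    I.append(robot.snapshot(c))
    for n in ["potato","dish","ear_a","scoop","scoop_lip","scoop_grip"]:
        r=robot.spot_point(n,c); print(c,n,[(np.round(d["centre"],3).tolist(),round(d["score"],2)) for d in r[:2]])
v=np.hstack([cv2.resize(I[0],(400,300)),cv2.resize(I[1],(400,300))])
cv2.imwrite("pics/w6.png",v[:,:,::-1])
E
```

```text
t 15.55 tcp [0.4568 0.1549 0.3099] grasp [0.4568 0.155  0.1299] rpy [-1.7995e+02  1.0000e-02 -1.8300e+00] F [ 0.2 -1.  -0.3] M [ 0.01 -0.02 -0.02] w 0.0659 ff 0.0
wrist potato [([0.54, 0.143, 0.032], 0.84)]
wrist dish [([0.54, 0.146, 0.031], 0.28)]
wrist ear_a [([0.458, 0.155, 0.038], 0.73)]
wrist scoop []
wrist scoop_lip []
wrist scoop_grip []
side potato [([0.539, 0.148, 0.028], 0.55)]
side dish [([0.535, 0.148, -0.002], 0.73)]
side ear_a [([0.449, 0.156, 0.037], 0.78), ([0.627, 0.149, 0.033], 0.59)]
side scoop [([0.422, -0.145, 0.002], 0.76)]
side scoop_lip [([0.438, -0.099, -0.001], 0.9)]
side scoop_grip [([0.398, -0.23, 0.03], 0.59)]
```

View pics/w6.png

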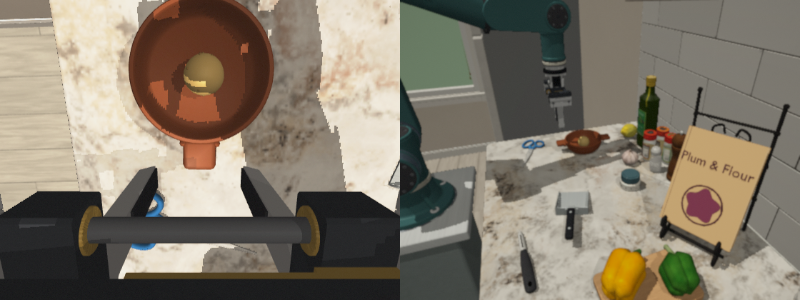

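The wrist view shows the ear at column 199 against a tool centre of 200, so the yaw is aligned. The side view shows the scoop lying flat and the potato in the dish. I'll descend and grip.

play_rows(translation=[[0, 0, 0.7], [0, 0, 0.8], [0, 0, 0.6], [0, 0, 0.28], [0, 0, 0], [0, 0, 0], [0, 0, 0], [0, 0, 0]], twist=[[0, 0, 0], [0, 0, 0], [0, 0, 0], [0, 0, 0], [0, 0, 0], [0, 0, 0], [0, 0, 0], [0, 0, 0]], gripper=[0.4, 0.4, 0.4, 0.4, 0.4, -0.2, -0.2, -0.2])

```text
time: 17.05
tool_pos: [0.4574, 0.1529, 0.2165]
ee_rot: [-3.141, -0.003, -0.035]
wrist_force: [-0.3, -0.4, -0.0]
width: 0.045
finger_force: 0.0
```

play_rows(translation=[[0, 0, 0], [0, 0, 0], [0, 0, 0], [0, 0, 0], [0, 0, 0], [0, 0, 0]], twist=[[0, 0, 0], [0, 0, 0], [0, 0, 0], [0, 0, 0], [0, 0, 0], [0, 0, 0]], gripper=[-1, -1, -1, -1, -1, -1])

```text
time: 17.65
tool_pos: [0.4571, 0.1529, 0.2158]
ee_rot: [-3.141, -0.001, -0.035]
wrist_force: [-0.6, 0.7, 5.7]
width: 0.0356
finger_force: 30.0
```

```bash
python3 - <<'E'
from h import *
show()
E
```

```text
t 17.65 tcp [0.4571 0.1529 0.2158] grasp [0.4573 0.153  0.0358] rpy [-1.7997e+02 -9.0000e-02 -2.0200e+00] F [-0.6  0.7  5.7] M [0.17 0.06 0.03] w 0.0356 ff 30.0
```

play_rows(translation=[[0, 0, -0.04], [0, 0, -0.08], [0, 0, -0.12], [0, 0, -0.12], [0, 0, -0.08], [0, 0, -0.04], [0, 0, 0]], twist=[[0, 0, 0], [0, 0, 0], [0, 0, 0], [0, 0, 0], [0, 0, 0], [0, 0, 0], [0, 0, 0]], gripper=[-1, -1, -1, -1, -1, -1, -1])

```text
time: 18.35
tool_pos: [0.4568, 0.1528, 0.2344]
ee_rot: [3.142, -0.0, -0.035]
wrist_force: [-0.3, -0.6, -2.6]
width: 0.0355
finger_force: 30.0
```

```bash
python3 - <<'E'
from h import *; import cv2
show(); I=[]
for c in ["wrist","side","top"]:
    I.append(robot.snapshot(c))
    for n in ["potato","dish","ear_a"]:
        r=robot.spot_point(n,c); print(c,n,[(np.round(d["centre"],3).tolist(),round(d["score"],2)) for d in r[:2]])
v=np.hstack([cv2.resize(I[0],(400,300)),cv2.resize(I[1][160:250,200:320],(400,300))])
cv2.imwrite("pics/w7.png",v[:,:,::-1])
E
```

```text
t 18.35 tcp [0.4568 0.1528 0.2344] grasp [0.4569 0.1528 0.0544] rpy [ 1.80e+02 -3.00e-02 -2.02e+00] F [-0.3 -0.6 -2.6] M [ 0.05  0.25 -0.03] w 0.0355 ff 30.0
wrist potato [([0.539, 0.147, 0.047], 0.79)]
wrist dish []
wrist ear_a [([0.456, 0.152, 0.056], 0.61)]
side potato [([0.541, 0.146, 0.047], 0.63)]
side dish [([0.536, 0.148, 0.016], 0.69)]
side ear_a [([0.627, 0.146, 0.046], 0.96), ([0.451, 0.152, 0.056], 0.69)]
top potato [([0.542, 0.147, 0.047], 0.47)]
top dish [([0.541, 0.152, 0.018], 0.9), ([0.542, 0.147, 0.047], 0.58)]
top ear_a [([0.62, 0.146, 0.049], 0.68)]
```

View pics/w7.png

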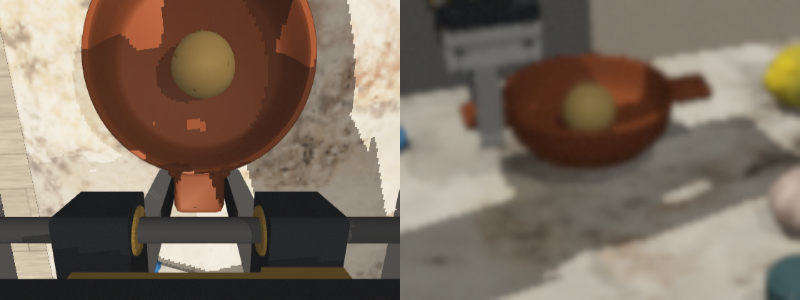

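The dish is up about 19 mm with the potato in the middle (wrist view (203,63)). The free ear may be a little low, so I'll measure the tilt by averaging more detections.

```bash
cat > tilt.py <<'E'
from h import *
def ears(n=4,cams=("side","top")):
    _,p,R=pose(); g=p+R.apply([0,0,.18]); A=[];B=[]
    for _ in range(n):
        for c in cams:
            robot.snapshot(c)
            for d in robot.spot_point("ear_a",c)[:3]:
                x=np.array(d["centre"])
                if d["score"]>.45 and abs(x[2]-g[2])<.04: (A if np.linalg.norm(x-g)>.1 else B).append(x)
    for nm,L in (("free",A),("held",B)):
        if L: print(nm,len(L),np.mean(L,0).round(4),'sd',np.std(L,0).round(4))
    if A:
        d=np.mean(A,0)-g; print('free vs grasp',d.round(4),'drop deg',round(float(np.degrees(np.arctan2(-d[2],np.hypot(*d[:2])))),2))
E
python3 - <<'E'
from tilt import *
show(); ears(5)
E
```

```text
t 18.95 tcp [0.4567 0.1528 0.2341] grasp [0.4567 0.1528 0.0541] rpy [180.     0.    -2.02] F [-0.4  0.1 -3. ] M [0.08 0.22 0.05] w 0.0356 ff 30.0
free 11 [0.6037 0.1141 0.0479] sd [0.0652 0.1081 0.0052]
held 5 [0.4685 0.1514 0.0515] sd [0.036  0.0025 0.0034]
free vs grasp [ 0.147  -0.0387 -0.0062] drop deg 2.34
```

```bash
sed -i 's/(A if np.linalg.norm(x-g)>.1 else B).append(x)/r=np.linalg.norm(x-g); (A if .15<r<.19 else B if r<.03 else []).append(x)/' tilt.py
python3 - <<'E'
from tilt import *
ears(6,("side",)); ears(3,("top",)); show()
E
```

```text
free 6 [0.6259 0.1499 0.0478] sd [0.0011 0.0016 0.0021]
held 6 [0.4499 0.1531 0.0546] sd [0.001  0.0015 0.0014]
free vs grasp [ 0.1692 -0.0028 -0.0063] drop deg 2.12
free 3 [0.624  0.1466 0.0519] sd [0.0006 0.0014 0.0005]
free vs grasp [ 0.1673 -0.0061 -0.0022] drop deg 0.75
t 20.85 tcp [0.4567 0.1528 0.2341] grasp [0.4568 0.1528 0.0541] rpy [180.    -0.    -2.01] F [-0.3 -0.4 -2.6] M [ 0.06  0.25 -0.06] w 0.0357 ff 30.0
```

The free ear sits about 1.7° low. I'll correct that while lifting straight up to about 12 cm.

```bash
python3 - <<'E'
from h import *
_,p,R=pose(); g=p+R.apply([0,0,.18])
D=down(-2.02,1.7)
s=np.cumsum([.2,.5,.8,1,1,1,1,1,1,.8,.5,.2]); s/=s[-1]
sl=Slerp([0,1],Ro.concatenate([R,D]))
rows([(g+[0,0,.101*k],sl(k),1) for k in s])
E
```

```text
[[0.0, 0.0, -0.06], [-0.01, 0.0, -0.14], [-0.01, 0.0, -0.22], [-0.01, 0.0, -0.28], [-0.02, 0.0, -0.28], [-0.01, 0.0, -0.28], [-0.01, 0.0, -0.28], [-0.01, 0.0, -0.28]] 
  [[0.0, 0.01, 0.0], [0.0, 0.01, 0.0], [0.0, 0.03, 0.0], [0.0, 0.03, 0.0], [0.0, 0.04, 0.0], [0.0, 0.03, 0.0], [0.0, 0.03, 0.0], [0.0, 0.03, 0.0]]
[[-0.01, 0.0, -0.28], [0.0, 0.0, -0.23], [-0.01, 0.0, -0.14], [0.0, 0.0, -0.05]] 
  [[0.0, 0.04, 0.0], [0.0, 0.02, 0.0], [0.0, 0.02, 0.0], [0.0, 0.01, 0.0]]
```

play_rows(translation=[[0, 0, -0.06], [-0.01, 0, -0.14], [-0.01, 0, -0.22], [-0.01, 0, -0.28], [-0.02, 0, -0.28], [-0.01, 0, -0.28], [-0.01, 0, -0.28], [-0.01, 0, -0.28]], twist=[[0, 0.01, 0], [0, 0.01, 0], [0, 0.03, 0], [0, 0.03, 0], [0, 0.04, 0], [0, 0.03, 0], [0, 0.03, 0], [0, 0.03, 0]], gripper=[-1, -1, -1, -1, -1, -1, -1, -1])

```text
time: 21.65
tool_pos: [0.4528, 0.1529, 0.3081]
ee_rot: [-3.142, -0.022, -0.035]
wrist_force: [-0.2, -0.3, -2.3]
width: 0.0355
finger_force: 30.0
```

play_rows(translation=[[-0.01, 0, -0.28], [0, 0, -0.23], [-0.01, 0, -0.14], [0, 0, -0.05], [0, 0, 0]], twist=[[0, 0.04, 0], [0, 0.02, 0], [0, 0.02, 0], [0, 0.01, 0], [0, 0, 0]], gripper=[-1, -1, -1, -1, -1])

```text
time: 22.15
tool_pos: [0.4514, 0.153, 0.3349]
ee_rot: [3.142, -0.03, -0.035]
wrist_force: [0.6, 0.2, -4.1]
width: 0.0355
finger_force: 30.0
```

```bash
python3 - <<'E'
from tilt import *
show(); ears(5,("side",)); ears(3,("top",))
for c in ("side","top"):
    r=robot.spot_point("potato",c); print(c,[(np.round(d["centre"],3).tolist(),round(d["score"],2)) for d in r[:2]])
show()
E
```

```text
t 22.15 tcp [0.4514 0.153  0.3349] grasp [0.4568 0.1528 0.155 ] rpy [180.    -1.72  -2.02] F [ 0.6  0.2 -4.1] M [ 0.02  0.26 -0.02] w 0.0355 ff 30.0
free 4 [0.6251 0.1495 0.1553] sd [0.0012 0.0006 0.0008]
held 5 [0.4487 0.1524 0.1552] sd [0.0012 0.0017 0.001 ]
free vs grasp [ 0.1683 -0.0033  0.0003] drop deg -0.11
free 3 [0.6225 0.1467 0.1553] sd [0.0004 0.0021 0.0008]
free vs grasp [ 0.1658 -0.0061  0.0005] drop deg -0.17
side [([0.539, 0.144, 0.147], 0.68)]
top [([0.542, 0.145, 0.152], 0.89)]
t 23.05 tcp [0.4514 0.153  0.3349] grasp [0.4568 0.1528 0.1549] rpy [180.    -1.72  -2.02] F [-0.4 -0.4 -2.3] M [ 0.05  0.24 -0.09] w 0.0358 ff 30.0
```

The dish is now level (0.1°) at about 12 cm with the potato in the middle. Next is the quarter turn about the dish's own axis.

```bash
python3 - <<'E'
from h import *
_,p,R=pose(); g=p+R.apply([0,0,.18])
c=g+np.array([.0852,-.0022,0]); pv=R.inv().apply(c-p)
n=32; s=(1-np.cos(np.pi*np.arange(1,n+1)/n))/2
q=rows([(c,Ro.from_euler('z',91.5*k,degrees=True)*R,1) for k in s],pivot=pv,dec=3)
print(q[0],q[1].as_euler('xyz',degrees=True),c)
E
```

```text
[[0.0, 0.009, 0.0], [0.0, 0.026, 0.0], [0.001, 0.043, 0.0], [0.002, 0.06, 0.0], [0.002, 0.076, 0.0], [0.002, 0.091, 0.0], [0.004, 0.106, 0.0], [0.004, 0.119, 0.0]] 
  [[0.001, 0.0, -0.038], [0.004, 0.0, -0.115], [0.005, 0.0, -0.191], [0.008, 0.0, -0.264], [0.01, 0.0, -0.334], [0.012, 0.0, -0.403], [0.014, 0.0, -0.467], [0.016, 0.0, -0.526]]
[[0.005, 0.131, 0.001], [0.005, 0.143, 0.0], [0.007, 0.152, 0.0], [0.007, 0.16, 0.0], [0.008, 0.167, 0.0], [0.008, 0.172, 0.001], [0.008, 0.175, 0.0], [0.008, 0.178, 0.0]] 
  [[0.018, 0.0, -0.58], [0.019, 0.0, -0.629], [0.02, 0.0, -0.672], [0.021, 0.0, -0.708], [0.022, 0.0, -0.737], [0.023, 0.0, -0.76], [0.023, 0.001, -0.775], [0.024, 0.0, -0.782]]
[[0.009, 0.177, 0.001], [0.008, 0.175, 0.0], [0.008, 0.172, 0.0], [0.008, 0.167, 0.0], [0.007, 0.16, 0.001], [0.006, 0.153, 0.0], [0.006, 0.142, 0.0], [0.005, 0.131, 0.0]] 
  [[0.024, 0.0, -0.783], [0.023, 0.0, -0.774], [0.023, 0.0, -0.76], [0.022, 0.0, -0.738], [0.021, 0.0, -0.708], [0.021, 0.0, -0.671], [0.018, 0.0, -0.63], [0.018, 0.0, -0.58]]
[[0.004, 0.12, 0.0], [0.004, 0.105, 0.0], [0.002, 0.092, 0.0], [0.002, 0.075, 0.0], [0.001, 0.06, 0.0], [0.001, 0.043, 0.001], [0.001, 0.027, 0.0], [0.0, 0.008, 0.0]] 
  [[0.016, 0.0, -0.526], [0.014, 0.0, -0.466], [0.012, 0.0, -0.403], [0.01, 0.0, -0.335], [0.008, 0.0, -0.264], [0.006, 0.0, -0.19], [0.003, 0.0, -0.115], [0.001, 0.0, -0.039]]
[0.54196712 0.05996103 0.33484657] [179.99473294  -1.72301425  89.48677765] [0.54200445 0.15058916 0.15494623]
```

play_rows(translation=[[0, 0.01, 0], [0, 0.026, 0], [0.001, 0.043, 0], [0.002, 0.06, 0], [0.002, 0.076, 0], [0.002, 0.091, 0], [0.004, 0.106, 0], [0.004, 0.119, 0]], twist=[[0.001, 0, -0.04], [0.004, 0, -0.115], [0.005, 0, -0.19], [0.008, 0, -0.265], [0.01, 0, -0.335], [0.012, 0, -0.4], [0.014, 0, -0.465], [0.016, 0, -0.525]], gripper=[-1, -1, -1, -1, -1, -1, -1, -1])

```text
time: 23.85
tool_pos: [0.4533, 0.1316, 0.3349]
ee_rot: [3.141, -0.03, 0.201]
wrist_force: [-0.0, 0.3, -2.4]
width: 0.0357
finger_force: 30.0
```

play_rows(translation=[[0.005, 0.131, 0], [0.005, 0.143, 0], [0.007, 0.152, 0], [0.007, 0.16, 0], [0.008, 0.167, 0], [0.008, 0.172, 0], [0.008, 0.175, 0], [0.008, 0.178, 0]], twist=[[0.018, 0, -0.58], [0.019, 0, -0.63], [0.02, 0, -0.67], [0.021, 0, -0.71], [0.022, 0, -0.735], [0.023, 0, -0.76], [0.023, 0, -0.775], [0.024, 0, -0.78]], gripper=[-1, -1, -1, -1, -1, -1, -1, -1])

```text
time: 24.65
tool_pos: [0.4772, 0.0868, 0.335]
ee_rot: [3.141, -0.03, 0.767]
wrist_force: [-0.5, 0.1, -2.5]
width: 0.0361
finger_force: 30.0
```

play_rows(translation=[[0.009, 0.177, 0], [0.008, 0.175, 0], [0.008, 0.172, 0], [0.008, 0.167, 0], [0.007, 0.16, 0], [0.006, 0.153, 0], [0.006, 0.142, 0], [0.005, 0.131, 0]], twist=[[0.024, 0, -0.785], [0.023, 0, -0.775], [0.023, 0, -0.76], [0.022, 0, -0.74], [0.021, 0, -0.71], [0.021, 0, -0.67], [0.018, 0, -0.63], [0.018, 0, -0.58]], gripper=[-1, -1, -1, -1, -1, -1, -1, -1])

```text
time: 25.45
tool_pos: [0.5213, 0.0619, 0.335]
ee_rot: [3.141, -0.029, 1.331]
wrist_force: [-0.5, -0.7, -2.1]
width: 0.0361
finger_force: 30.0
```

play_rows(translation=[[0.004, 0.12, 0], [0.004, 0.105, 0], [0.002, 0.092, 0], [0.002, 0.075, 0], [0.001, 0.06, 0], [0.001, 0.043, 0], [0.001, 0.027, 0], [0, 0.008, 0]], twist=[[0.016, 0, -0.525], [0.014, 0, -0.465], [0.012, 0, -0.4], [0.01, 0, -0.335], [0.008, 0, -0.265], [0.006, 0, -0.19], [0.003, 0, -0.115], [0.001, 0, -0.04]], gripper=[-1, -1, -1, -1, -1, -1, -1, -1])

```text
time: 26.25
tool_pos: [0.542, 0.0598, 0.335]
ee_rot: [-3.142, -0.03, 1.562]
wrist_force: [-0.4, -0.0, -2.5]
width: 0.0357
finger_force: 30.0
```

```bash
python3 - <<'E'
from tilt import *; import cv2
show(); ears(5,("side",)); ears(5,("top",))
I=[]
for c in ("wrist","top","side"):
    I.append(robot.snapshot(c))
    r=robot.spot_point("potato",c); print(c,[(np.round(d["centre"],3).tolist(),round(d["score"],2)) for d in r[:2]])
    r=robot.spot_point("dish",c); print(c,[(np.round(d["centre"],3).tolist(),round(d["score"],2)) for d in r[:2]])
show()
v=np.vstack([np.hstack([cv2.resize(I[0],(400,300)),cv2.resize(I[1],(400,300))]),np.hstack([cv2.resize(I[2],(400,300)),cv2.resize(I[2][100:250,170:370],(400,300))])])
cv2.imwrite("pics/w8.png",v[:,:,::-1])
E
```

```text
t 26.25 tcp [0.542  0.0598 0.335 ] grasp [0.5421 0.0652 0.1551] rpy [-180.     -1.71   89.49] F [-0.4 -0.  -2.5] M [-0.28 -0.06 -0.02] w 0.0357 ff 30.0
free 5 [0.5438 0.2387 0.1556] sd [0.0009 0.0012 0.0014]
held 5 [0.5401 0.0607 0.156 ] sd [0.001  0.0027 0.0008]
free vs grasp [0.0018 0.1735 0.0005] drop deg -0.16
free 5 [0.5404 0.2342 0.1554] sd [0.0006 0.0015 0.0019]
free vs grasp [-0.0015  0.169   0.0003] drop deg -0.1
wrist [([0.542, 0.144, 0.147], 0.93)]
wrist []
top [([0.547, 0.312, 0.003], 0.58), ([0.55, 0.144, 0.148], 0.52)]
top [([0.544, 0.152, 0.121], 0.67), ([0.54, 0.234, 0.155], 0.64)]
side [([0.548, 0.149, 0.152], 0.67), ([0.438, -0.1, -0.0], 0.52)]
side [([0.54, 0.146, 0.12], 0.98)]
t 27.7 tcp [0.5419 0.0599 0.335 ] grasp [0.542  0.0653 0.1551] rpy [-179.99   -1.72   89.47] F [-0.4  0.5 -2.9] M [-0.29 -0.01 -0.  ] w 0.0358 ff 30.0
```

View pics/w8.png

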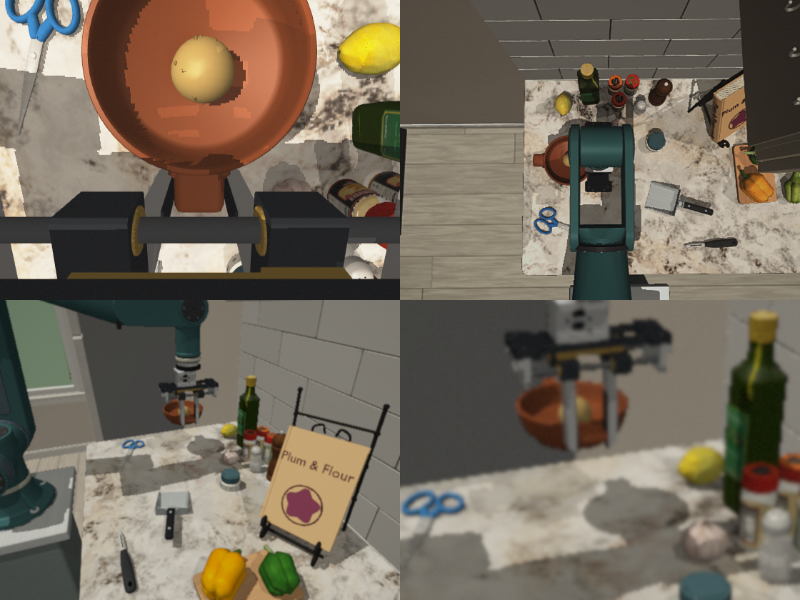

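The dish is held level at about 12 cm (underside z about 0.12). The potato is in the middle (wrist view (203,68)) and the free ear points left at (540,160) in the top view. The scoop lies flat and the bystanders haven't moved. I'll let it settle briefly and hand in.

play_rows(translation=[[0, 0, 0], [0, 0, 0], [0, 0, 0]], twist=[[0, 0, 0], [0, 0, 0], [0, 0, 0]], gripper=[-1, -1, -1])

```text
time: 28.0
tool_pos: [0.5419, 0.0599, 0.335]
ee_rot: [-3.142, -0.03, 1.562]
wrist_force: [0.2, -0.0, -3.0]
width: 0.0357
finger_force: 30.0
```

```bash
python3 -c "
from h import *
show(); print(robot.close_job())"
```

```text
t 28.0 tcp [0.5419 0.0599 0.335 ] grasp [0.542  0.0653 0.1551] rpy [-180.     -1.72   89.47] F [ 0.2 -0.  -3. ] M [-0.24 -0.09 -0.03] w 0.0357 ff 30.0
the job is handed in; nothing more can be done
None
```

The job is handed in at 28.0 s: the potato is in the middle of the dish, the scoop lies flat on the worktop, and the arm holds the dish by one ear, level and still, about 12 cm up, with its free ear pointing left.

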